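# Tidy the laundry counter

## Robot

A 7-joint arm with a two-finger parallel gripper is mounted at the origin on the work surface. World frame = base frame: x ahead of the robot, y to its left, z up, the work surface at z = 0. Lengths are in m, angles in degrees, forces in N, time in s.
With the tool pointing down it reaches from about 0.4 to 0.85 m from the base axis. Payload 6.9 kg.
Tool frame: the origin (TCP) lies at the very end of the fingers, on their centre line; the grasp point (between the pads) lies 19 mm behind it (arm.hold_point_z is the distance from the TCP to the grasp point, in m); z points along the fingers, y is the direction in which the jaws open and shut (so a half turn about z gives the same grasp; the last joint's range is limited). The gripper opens to 85 mm and grips with 20 to 120 N. Pads are 22 mm wide; open, the fingers measure 114 mm over their backs; the gripper's body (76 mm by 85 mm) begins 54 mm behind the grasp point. The pads swing forward as they close: fully open they stand 13 mm farther back than shut.
Start: joints at [-57.21, 29.078, -13.613, 85.955, 7.202, 65.827, -8.869], TCP at [0.281, 0.558, 0.231] pointing down, gripper open.
Joint ranges: [-176.47, 176.47], [-13.61, 117.27], [-81.72, 77.17], [0.22, 143.17], [-87.28, 267.28], [10, 112.55], [-165.47, 165.47]. Speed limits (degrees/s): [136.94, 136.94, 180, 180, 180, 180, 180].

## Interface

Orientations are given as a 3x3 rotation matrix whose columns are the frame's x, y, z axes.
In Python, from workcell import sense, viewer, arm, finder gives the robot as it stands.
- The arm moves only by the tool servo_tool, never from a script. Its argument "targets" is a list that holds one entry, the list of rows, each a list of 6 numbers: the shift along the tool's x, y, z in mm, then the turn, a rotation vector about the tool's x, y, z in degrees. In form: [[[tx, ty, tz, ax, ay, az], ...]]. A call has 1 to 10 rows; each row shifts and turns the commanded pose from where the row before left it, along the tool's axes as they then stand; what a row does not reach is not made up. A row lasts 1/8 s, in which the tool goes at most 62.5 mm and 10.7 degrees, less where a joint would pass 70% of its speed; a pose out of reach is approached as far as the arm can. A call with a gripper value outside its range is refused whole. "gripper" is the finger opening in mm, from 0 to 85.4, set as the call begins (left out, the last holds). The fingers move at their own pace and stop on an object; "force" is the grip in N (left out, the last holds). Time passes only in rows, so rows that do not move let the fingers close. It gives the time, the measured TCP pose, the force and the opening at its end, in the units of the state.
- sense(): the state, without advancing time (a new reading comes with each control period).
- viewer.snapshot(name): name is "scene" or "top"; returns (picture, depth): 420x560x3 uint8, red, green, blue; 420x560 float32, m along the optical axis (not along the pixel's ray), 0 where there is no reading.
- viewer.camera_model(name): a dict with "fx", "fy", "cx", "cy" (pixels), "pose" (4x4, takes a point from camera to world coordinates). Camera axes: x right, y down, z forward; pixel columns grow to the right and rows downward; lengths in m; the calibration is good to about 2 mm. A picture is of the moment at which its call begins. camera_model takes no time and is no camera call.
- arm.finish_job(): hands the job in, once; it reports no verdict.
Trained networks look in the newest picture that a camera, given by its name, has taken for a name from the list of things; names that differ only in an ending like _2 or _b are one class to them, and where a whole thing is asked for, a point or a joint stands for the part that bears it (a point fixed in the world has none). Each returns a list of dicts, best first, with "score" (0 to 1); they miss things now and then, are a little off and sometimes report something else, mostly with a low value. They report only what shows in the picture. A call takes as long as a camera call. They do not tell look-alikes from the thing itself.
- finder.trace(camera, query): "mask" (420x560 bool, what is visible of it) and "pixel" ([column, row] in pixels, amid what is visible of it).
The state is a dict: "time_s": time; "joint_positions": joint angles; "dq": joint speeds; "tau": joint torques, N m; "ee_pos": TCP position; "tcp_rot": TCP orientation; "force": force on the tool from outside, world axes, zero at the start; "moment": the same for the moment, N m; "finger_gap": opening from 0.0 (shut) to 1.0 (fully open).
Only numpy, scipy, OpenCV 4.12 (cv2) and the standard library are available. Lean on these libraries where they do the work, as an engineer would, in place of code of your own. Each camera call takes 0.05 s, during which the arm holds its last target.

## Task

Sort the things left on the laundry counter: lay both clothes pegs flat on the floor of the rectangular tray, stand both dosing cups upright side by side in the round steel dish, and set the scrubbing brush, bristles down, in the middle of the slatted wooden rack, lengthwise along its slats. Leave the soap carton and the button tin undisturbed where they are.

Things in the scene. Friction and masses are not known exactly. Their poses are not given: they have to be found in the camera images.
- peg_a: One wooden spring clothes peg lying on its side: 74 long (its x), 19 wide over its middle (its y), 12 high. Origin at the centre of its underside, z up. Grip it across its middle; 15 g
- peg_b: The other, identical, wooden spring clothes peg lying on its side: 74 long (its x), 19 wide over its middle (its y), 12 high. Origin at the centre of its underside, z up. Grip it across its middle; 15 g
- cup_a: One white plastic dosing cup, open at the top, standing upright: 54 outside diameter at the rim, 51 at the foot, 45 high, wall 2.5. Origin at the centre of its underside, z up. 30 g
- cup_b: The other, identical, white plastic dosing cup, open at the top, standing upright: 54 outside diameter at the rim, 51 at the foot, 45 high, wall 2.5. Origin at the centre of its underside, z up. 30 g
- brush: Scrubbing brush lying bristles down: wooden back 95 long (its x), 38 wide (its y), 16 thick, from 18 to 34 above its underside; below it a pale bristle block 84 x 30 x 18, stiff. Origin at the centre of the underside of the bristles, z up. 90 g. The five loose things above lie shuffled in the row nearest the robot
- peg_tray: Fixed grey rectangular open tray for the pegs: 150 (its x) x 110 (its y) x 30 high outside, walls and floor 5 thick, so the floor is 140 x 100 inside and 5 above its origin. Origin at the centre of its underside, on the counter; z up
- cup_dish: Fixed round steel dish with a low rim, for the cups: 170 outside diameter, 16 high, wall 4 (inside 162), floor 5 above its origin. Origin at the centre of its underside, on the counter; z up. Big enough for two cups, one each side of the centre
- rack: Fixed slatted wooden rack for the brush, without rim: 150 (its x, along the slats) x 90 (its y), flat top 12 above its origin. Origin at the centre of its underside, on the counter; z up
- soap_box: Bystander: loose soap carton 62 (its x) x 40 x 26 high, white with a blue band, between two of the tray, dish and rack. Origin at the centre of its underside. Not to be moved
- tin: Bystander: loose round aluminium button tin, 56 diameter, 36 high, between two of the tray, dish and rack. Origin at the centre of its underside. Not to be moved. Everything else on the counter stands at its back edge or sides, more than 70 from all that is listed, up to 240 high
Mind the look-alikes: they are no part of the job. What is shaped like the peg_b but black is not meant.

How it is judged (in metres and radians):
At the end, for the whole second after the job is handed in: Pegs flat on the tray floor (within 65 mm along, 45 mm across of its centre, tilt < 0.15 rad, either side up); cups upright on the dish floor (within 57 mm of its centre, tilt < 0.12); brush bristles down on the rack (within 26 mm along, 22 mm across, 0.3 rad of the slats); all at rest (x of peg_a in the frame of peg_tray between -0.065 and 0.065 m and y of peg_a in the frame of peg_tray between -0.045 and 0.045 m and linear speed of each of peg_a, peg_b, cup_a, cup_b, brush below 0.02 m/s and ((angle between peg_a's own z axis and vertical below 0.15 rad and z of peg_a in the frame of peg_tray below 0.012 m) or (angle between peg_a's own z axis and vertical above 2.99 rad and z of peg_a in the frame of peg_tray below 0.024 m)) and x of peg_b in the frame of peg_tray between -0.065 and 0.065 m and y of peg_b in the frame of peg_tray between -0.045 and 0.045 m and ((angle between peg_b's own z axis and vertical below 0.15 rad and z of peg_b in the frame of peg_tray below 0.012 m) or (angle between peg_b's own z axis and vertical above 2.99 rad and z of peg_b in the frame of peg_tray below 0.024 m)) and horizontal distance between each of cup_a, cup_b and cup_dish below 0.057 m and angle between each of cup_a, cup_b, brush's own z axis and vertical below 0.12 rad and z of each of cup_a, cup_b in the frame of cup_dish below 0.011 m and x of brush in the frame of rack between -0.026 and 0.026 m and y of brush in the frame of rack between -0.022 and 0.022 m and angle between the x axis of brush and the x axis of rack, either way round below 0.3 rad and z of brush in the frame of rack below 0.018 m); the robot touches nothing.
It fails at once if the soap carton is moved more than 20 mm or tipped (distance of soap_box from where it was at the start of the episode above 0.02 m or angle between soap_box's own z axis and vertical above 0.5 rad).
It fails at once if the button tin is moved more than 20 mm or tipped (distance of tin from where it was at the start of the episode above 0.02 m or angle between tin's own z axis and vertical above 0.5 rad).
It also fails if it takes over 106 s, if anything falls off the work surface, if the arm or the gripper's body presses on something with over 40 N, if the wrist force passes 120 N, or if a joint passes its speed limit or range.

## Working session

There is one attempt and no reset: what is moved stays moved. The work goes in short steps, Python scripts to look and compute and a tool call to move; the robot and the scene stay as the last step left them, time stands still between calls to the robot, and variables do not carry over. Pictures are saved under pics/ and viewed, and the job is handed in when it is done.

Besides the shell and the picture viewer there is one more tool, called by a JSON object that holds its "fn" and its "kwargs", one argument or row to a line. servo_tool: Moves the arm, as the interface text tells. Its arguments: {"type":"object","properties":{"targets":{"type":"array","items":{"type":"array","items":{"type":"array","items":{"type":"number"}}}},"gripper":{"type":"number"},"force":{"type":"number"}},"required":["targets"]}

```bash
ls; mkdir -p pics; python3 - <<'E'
from workcell import sense, viewer, arm, finder
import cv2, numpy as np
for n in ["scene","top"]:
    p,d=viewer.snapshot(n)
    cv2.imwrite(f"pics/{n}0.png",p[:,:,::-1])
    m=viewer.camera_model(n); print(n,m)
s=sense(); print(s["time_s"],s["ee_pos"],s["tcp_rot"],s["finger_gap"],s["force"])
E
```

```text
pics
scene {'fx': 421.17591038077904, 'fy': 421.17591038077904, 'cx': 277.0244021551385, 'cy': 211.80186487506938, 'pose': array([[-0.43044685,  0.6968804 , -0.57364904,  0.98327383],
       [ 0.90255782,  0.32510172, -0.28230877,  0.23640798],
       [-0.01024116, -0.63927035, -0.76891387,  0.70632073],
       [ 0.        ,  0.        ,  0.        ,  1.        ]])}
top {'fx': 480.8930012820948, 'fy': 480.8930012820948, 'cx': 276.08467703774636, 'cy': 207.98331421002683, 'pose': array([[-0.02942103, -0.9971389 ,  0.06963058,  0.41766281],
       [-0.99908481,  0.02717168, -0.03303388,  0.01547714],
       [ 0.03104739, -0.07053874, -0.99702575,  0.93377061],
       [ 0.        ,  0.        ,  0.        ,  1.        ]])}
0.1 [0.28113467 0.55769424 0.23050281] [[-8.93026621e-01  4.50003309e-01 -6.90073881e-04]
 [ 4.50003836e-01  8.93025432e-01 -1.45785182e-03]
 [-3.97846173e-05 -1.61243638e-03 -9.99998699e-01]] 0.9984452314075628 [0.11173631 0.18755261 0.42401835]
```

View pics/top0.png

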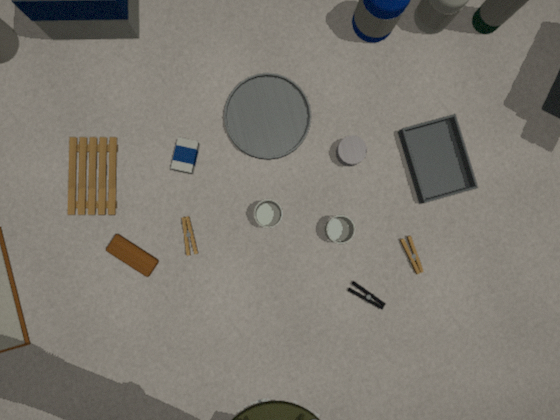

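View pics/scene0.png

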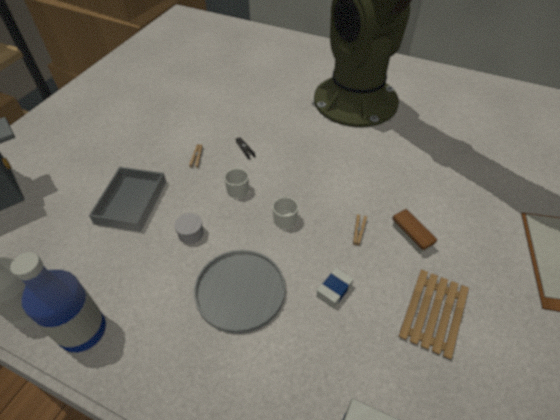

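The top picture shows the rack at (92,175), carton (185,157), dish (267,116), tin (351,150) and tray (437,158). The brush is at (132,255), the pegs at (189,235) and (411,254), and the cups at (266,213) and (338,229). The black look-alike peg is at (366,295). Next I'll measure them.

```bash
cat > h.py <<'E'
from workcell import sense, viewer, arm, finder
import cv2, numpy as np
def topix(cam,px,z):
    m=viewer.camera_model(cam);P=m["pose"]
    px=np.atleast_2d(px).astype(float)
    r=np.c_[(px[:,0]-m["cx"])/m["fx"],(px[:,1]-m["cy"])/m["fy"],np.ones(len(px))]@P[:3,:3].T
    o=P[:3,3]; t=(z-o[2])/r[:,2]
    return (o+t[:,None]*r)
def cloud(cam,d,mask):
    m=viewer.camera_model(cam);P=m["pose"]
    v,u=np.nonzero(mask&(d>0)); z=d[v,u]
    c=np.c_[(u-m["cx"])/m["fx"]*z,(v-m["cy"])/m["fy"]*z,z]
    return c@P[:3,:3].T+P[:3,3]
def rect(xy):
    (c,(w,h),a)=cv2.minAreaRect((xy*1000).astype(np.float32))
    if w<h: w,h,a=h,w,a+90
    return np.round(c,1),round(w,1),round(h,1),round((a+90)%180-90,1)
H=dict(peg_a=.012,cup_a=.045,brush=.034,peg_tray=.03,cup_dish=.016,rack=.012,soap_box=.026,tin=.036)
E
python3 - <<'E'
from h import *
p,d=viewer.snapshot("top")
for q,h in H.items():
    for r in finder.trace("top",q):
        if r["score"]<.15: continue
        m=r["mask"]; v,u=np.nonzero(m)
        w=topix("top",np.c_[u,v],h)
        cl=cloud("top",d,m)
        print(q,round(r["score"],2),np.round(r["pixel"]),m.sum(),"rect",*rect(w[:,:2]),"cloudrect",*rect(cl[:,:2]),"z90",np.round(np.percentile(cl[:,2],[5,50,95]),3))
E
```

```text
peg_a 0.83 [410. 251.] 417 rect [ 385.1 -274.2] 74.0 24.7 18.6 cloudrect [ 386.3 -278.4] 73.8 24.6 21.8 z90 [-0.001  0.01   0.014]
peg_a 0.81 [364. 296.] 424 rect [ 308.2 -182.9] 77.1 24.9 52.1 cloudrect [ 306.7 -185.5] 80.2 25.2 52.1 z90 [-0.002  0.01   0.014]
peg_a 0.55 [191. 235.] 287 rect [435.7 150.4] 69.0 21.0 4.6 cloudrect [435.7 151.7] 68.9 20.7 6.4 z90 [0.006 0.011 0.014]
cup_a 0.64 [267. 215.] 659 rect [4.709e+02 3.000e-01] 53.7 51.1 43.4 cloudrect [4.706e+02 4.000e-01] 55.0 51.6 63.2 z90 [0.    0.003 0.045]
cup_a 0.62 [342. 232.] 704 rect [ 437.5 -131.5] 56.0 52.0 87.9 cloudrect [ 437.6 -137.6] 62.2 51.8 80.0 z90 [0.    0.004 0.045]
brush 0.87 [132. 254.] 1010 rect [402.3 253.9] 93.5 37.4 55.7 cloudrect [401.9 254.7] 93.8 36.8 55.7 z90 [0.03  0.033 0.036]
peg_tray 0.95 [438. 159.] 4721 rect [ 569.1 -326.8] 150.5 120.7 14.3 cloudrect [ 574.  -338.2] 155.5 126.3 14.1 z90 [0.002 0.005 0.03 ]
cup_dish 0.72 [268. 115.] 6022 rect [662.7  -4. ] 170.6 168.8 5.8 cloudrect [666.   -3.2] 174.2 170.9 -2.0 z90 [0.002 0.005 0.015]
rack 0.77 [ 92. 176.] 3478 rect [555.1 332.8] 150.0 93.0 -1.4 cloudrect [555.4 334.6] 150.5 91.6 -1.5 z90 [-0.     0.011  0.014]
soap_box 0.89 [187. 157.] 697 rect [587. 154.] 62.3 41.4 -12.9 cloudrect [588.2 155.4] 60.9 39.3 -13.0 z90 [0.017 0.025 0.028]
soap_box 0.67 [440. 157.] 4678 rect [ 569.8 -328.4] 151.1 120.3 13.8 cloudrect [ 574.4 -338. ] 155.0 126.2 14.1 z90 [0.002 0.005 0.03 ]
tin 0.73 [350. 150.] 753 rect [ 586.8 -159.8] 57.9 57.3 -2.2 cloudrect [ 590.6 -161.1] 58.7 55.0 33.6 z90 [0.01  0.035 0.038]
```

```bash
python3 - <<'E'
from h import *
from scipy.optimize import least_squares
C={}
for cam in("top","scene"):
    p,d=viewer.snapshot(cam); C[cam]=cloud(cam,d,np.ones(d.shape,bool))
def near(cam,c,r,z0,z1):
    a=C[cam]; return a[(np.hypot(a[:,0]-c[0],a[:,1]-c[1])<r)&(a[:,2]>z0)&(a[:,2]<z1)]
for n,c,r,z0 in [("pegR",(.386,-.277),.055,.006),("pegL",(.4357,.151),.055,.006),("brush",(.402,.254),.065,.027),("rack",(.555,.334),.1,.007),("soap",(.588,.155),.05,.02),("tray",(.573,-.335),.12,.022)]:
    for cam in C:
        a=near(cam,c,r,z0,.06); print(n,cam,len(a),*rect(a[:,:2]),np.round(np.median(a,0),3))
for n,c,r,z0,R in [("cupM",(.471,0),.04,.035,.026),("cupR",(.4375,-.134),.04,.035,.026),("dish",(.663,-.004),.1,.011,.0835),("tin",(.588,-.16),.045,.031,0)]:
    for cam in C:
        a=near(cam,c,r,z0,.06)
        if R: 
            s=least_squares(lambda x:np.hypot(a[:,0]-x[0],a[:,1]-x[1])-R,c,loss="soft_l1",f_scale=.002).x
            print(n,cam,len(a),np.round(s*1000,1))
        else: print(n,cam,len(a),*rect(a[:,:2]))
E
```

```text
pegR top 339 [ 387.8 -282.6] 74.2 33.0 22.4 [ 0.386 -0.277  0.011]
pegR scene 158 [ 381.5 -272.7] 76.4 21.9 17.3 [ 0.385 -0.274  0.012]
pegL top 314 [435.6 151.9] 72.6 21.6 6.6 [0.436 0.154 0.011]
pegL scene 220 [431.2 155.6] 76.9 21.2 11.0 [0.436 0.156 0.012]
brush top 1069 [401.5 255.3] 95.9 38.4 55.6 [0.402 0.254 0.033]
brush scene 774 [398.6 257. ] 95.9 39.6 55.7 [0.402 0.259 0.034]
rack top 3080 [555.6 334.7] 150.8 91.6 -1.3 [0.554 0.334 0.011]
rack scene 3214 [551.4 336.4] 152.5 90.2 -1.4 [0.559 0.337 0.012]
soap top 705 [589.  156.4] 62.2 41.3 -13.8 [0.589 0.156 0.025]
soap scene 701 [585.8 157.8] 63.3 40.7 -13.6 [0.588 0.158 0.026]
tray top 868 [ 570.4 -332.3] 150.1 112.4 14.2 [ 0.572 -0.335  0.029]
tray scene 756 [ 567.1 -330.2] 153.3 112.2 14.6 [ 0.576 -0.327  0.028]
cupM top 141 [471.2   1. ]
cupM scene 211 [468.9   2.8]
cupR top 149 [ 438.5 -132.6]
cupR scene 199 [ 435.8 -131.2]
dish top 625 [663.5  -4. ]
dish scene 719 [661.2  -1.9]
tin top 665 [ 589.  -161.8] 54.4 54.1 -1.8
tin scene 492 [ 586.  -160.6] 56.5 54.6 78.6
```

```bash
python3 - <<'E'
from h import *
p,d=viewer.snapshot("top")
a=cv2.resize(p[205:285,160:220],None,fx=6,fy=6,interpolation=2)
b=cv2.resize(p[215:295,380:440],None,fx=6,fy=6,interpolation=2)
cv2.imwrite("pics/pegs.png",np.hstack([a,b])[:,:,::-1])
E
```

```text
(no output)
```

View pics/pegs.png

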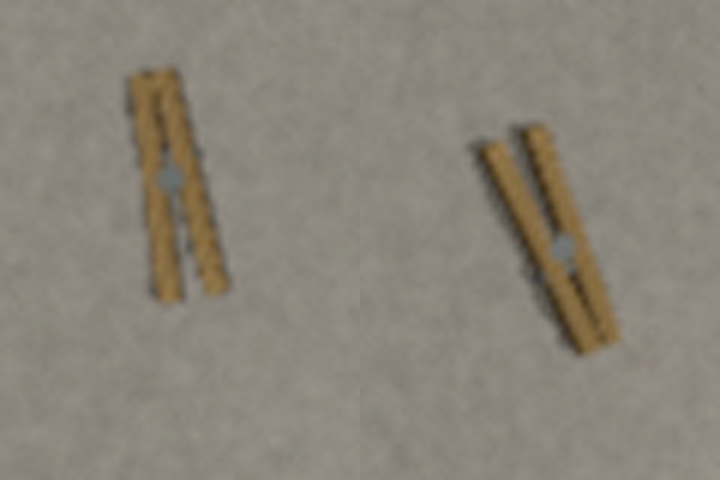

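```bash
cat >> h.py <<'E'
from scipy.spatial.transform import Rotation as Ro
import math
def plan(*wps,step=45,turn=9):
    """waypoints (x,y,z in mm, phi deg jaw angle or None). prints rows"""
    s=sense(); p=np.array(s["ee_pos"])*1000; R=np.array(s["tcp_rot"])
    print("t",round(s["time_s"],1),"at",np.round(p,1),"phi",round(math.degrees(math.atan2(R[1,1],R[0,1])),1),"j",np.round(s["joint_positions"],0))
    out=[]
    for (x,y,z,phi) in wps:
        t=np.array([x,y,z],float)
        cur=math.degrees(math.atan2(R[1,1],R[0,1]))
        if phi is None: phi=cur
        c,sn=math.cos(math.radians(phi)),math.sin(math.radians(phi))
        Rt=np.array([[-sn,c,0],[c,sn,0],[0,0,-1.]])
        rv=Ro.from_matrix(R.T@Rt).as_rotvec(degrees=True)
        n=max(1,math.ceil(np.linalg.norm(t-p)/step),math.ceil(np.linalg.norm(rv)/turn))
        for i in range(n):
            sh=np.round(R.T@(t-p)/(n-i),1 if i==n-1 else 0)
            rv=Ro.from_matrix(R.T@Rt).as_rotvec(degrees=True)/(n-i)
            rv=np.round(rv,1)
            out.append([float(v) for v in np.r_[sh,rv]])
            p=p+R@sh; R=R@Ro.from_rotvec(rv,degrees=True).as_matrix()
    for i in range(0,len(out),10): print(str([[ [0.0+ (int(v) if v==int(v) else v) if v else 0 for v in r] for r in out[i:i+10]]]).replace('.0,',',').replace('.0]',']').replace(' ',''))
E
python3 - <<'E'
from h import *
L=topix("top",[[185.8,217],[192.8,253.8],[188.3,234.7]],.012)*1000
Rr=topix("top",[[405.8,237.5],[420,272.8],[413.8,256.5]],.012)*1000
for q in(L,Rr):
    print(np.round(q[:,:2],1),"mid",q[:2].mean(0)[:2],math.degrees(math.atan2(*(q[0]-q[1])[[1,0]])),np.linalg.norm(q[0]-q[1]))
plan((400,256,130,145.6))
E
```

```text
[[469.5 157.8]
 [399.1 145.7]
 [435.6 153.6]] mid [434.31494574 151.759733  ] 9.745868055707348 71.37540633405193
[[ 418.1 -263.8]
 [ 349.7 -288. ]
 [ 381.2 -277.6]] mid [ 383.88856176 -275.92089129] 19.491512271891924 72.62257411846441
t 0.7 at [281.3 558.1 231.3] phi 63.3 j [-57.  29. -14.  86.   7.  66.  -9.]
[[[-24,-22,10,0,0,-8.2],[-21,-25,10,0,0,-8.2],[-17,-28,10,0,0,-8.2],[-13,-30,10,0,0,-8.2],[-9,-31,10,0,0,-8.3],[-4,-32,10,0,0,-8.2],[1,-32,10,0,0,-8.3],[5,-32,10,0,0,-8.2],[10,-31,11,0,0,-8.3],[13.6,-29.5,10.3,0,0,-8.2]]]
```

{"fn": "servo_tool", "kwargs": {
  "targets": [
    [[-24,-22,10,0,0,-8.2],[-21,-25,10,0,0,-8.2],[-17,-28,10,0,0,-8.2],[-13,-30,10,0,0,-8.2],[-9,-31,10,0,0,-8.3],[-4,-32,10,0,0,-8.2],[1,-32,10,0,0,-8.3],[5,-32,10,0,0,-8.2],[10,-31,11,0,0,-8.3],[13.6,-29.5,10.3,0,0,-8.2]]
  ],
  "gripper": 70
}}

```text
time_s: 1.95
ee_pos: [0.4006, 0.2551, 0.1299]
tcp_rot: [[-0.562, -0.827, 0.001], [-0.827, 0.562, 0.0], [-0.0, -0.0, -1.0]]
force: [0.6, -0.6, 0.5]
finger_gap: 0.819
```

```bash
python3 -c "
from h import *
plan((400,256,60,145.6),(400,256,12,145.6))"
```

```text
t 1.9 at [400.6 255.1 129.9] phi 145.8 j [-12.  25. -33. 116.  20.  44.  89.]
[[[0,1,35,0,0,0.1],[-0.4,0,34.9,0,0,0.1],[0,0,24,0,0,0],[0,0,24,0,0,0]]]
```

{"fn": "servo_tool", "kwargs": {
  "targets": [
    [[0,1,35,0,0,0],[0,0,35,0,0,0],[0,0,24,0,0,0],[0,0,24,0,0,0],[0,0,0,0,0,0]]
  ]
}}

```text
time_s: 2.58
ee_pos: [0.3985, 0.2562, 0.0109]
tcp_rot: [[-0.565, -0.825, -0.002], [-0.825, 0.565, -0.002], [0.003, 0.001, -1.0]]
force: [-0.7, 0.3, 0.3]
finger_gap: 0.818
```

{"fn": "servo_tool", "kwargs": {
  "targets": [
    [[0,0,0,0,0,0],[0,0,0,0,0,0],[0,0,0,0,0,0],[0,0,0,0,0,0],[0,0,0,0,0,0],[0,0,0,0,0,0]]
  ],
  "gripper": 25,
  "force": 30
}}

```text
time_s: 3.32
ee_pos: [0.3998, 0.257, 0.0131]
tcp_rot: [[-0.566, -0.825, 0.002], [-0.825, 0.566, 0.001], [-0.002, -0.001, -1.0]]
force: [-1.0, -0.6, 7.2]
finger_gap: 0.439
```

```bash
python3 -c "
from h import *
plan((400,256,110,145.6),(553.5,335.5,110,88.6))"
```

```text
t 3.3 at [399.8 257.   13.1] phi 145.5 j [-20.  35. -24. 123.  31.  28.  79.]
[[[0,0,-32,0,0,0],[0,0,-32,0,0.1,0],[0.6,-0.8,-32.9,-0.1,0,-0.1],[-22,-12,0,0,0,8.1],[-23,-8,0,0,0,8.2],[-24,-5,0,0,0,8.1],[-25,-2,0,0,0,8.2],[-25,2,0,0,0,8.1],[-24,5,0,0,0,8.2],[-22.7,8.7,-0.1,0,0,8.1]]]
```

{"fn": "servo_tool", "kwargs": {
  "targets": [
    [[0,0,-32,0,0,0],[0,0,-32,0,0,0],[0.6,-0.8,-33,0,0,0],[-22,-12,0,0,0,8.1],[-23,-8,0,0,0,8.2],[-24,-5,0,0,0,8.1],[-25,-2,0,0,0,8.2],[-25,2,0,0,0,8.1],[-24,5,0,0,0,8.2],[-22.7,8.7,0,0,0,8.1]]
  ]
}}

```text
time_s: 4.58
ee_pos: [0.5538, 0.335, 0.1094]
tcp_rot: [[-1.0, 0.03, -0.0], [0.03, 1.0, 0.0], [0.0, 0.0, -1.0]]
force: [-0.1, 0.7, -1.5]
finger_gap: 0.437
```

```bash
python3 -c "
from h import *
print(sense()['finger_gap'])
p,d=viewer.snapshot('scene'); cv2.imwrite('pics/br1.png',p[:,:,::-1])
plan((553.5,335.5,45,88.6),(553.5,335.5,26,88.6),step=35)"
```

```text
0.4371924459189101
t 4.6 at [556.5 336.7 109.4] phi 87.9 j [-25.  38. -15.  91.  11.  53.  45.]
[[[2,-1,32,0.1,0.1,-0.4],[1,-0.4,32.4,0,0,-0.3],[0,0,19,0,0,0]]]
```

View pics/br1.png

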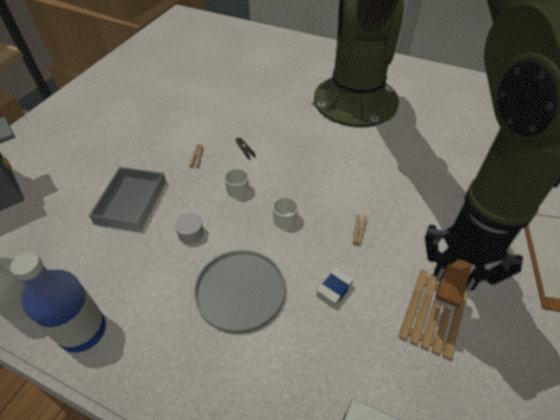

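The picture shows the brush held over the rack, near (455,283). I'll lower it.

{"fn": "servo_tool", "kwargs": {
  "targets": [
    [[1,-0.5,32,0,0,-0.3],[1,-0.5,32,0,0,0],[0,0,12,0,0,0],[0,0,7,0,0,0],[0,0,0,0,0,0],[0,0,0,0,0,0]]
  ]
}}

```text
time_s: 5.38
ee_pos: [0.5518, 0.3343, 0.0271]
tcp_rot: [[-1.0, 0.02, 0.001], [0.02, 1.0, 0.001], [-0.001, 0.001, -1.0]]
force: [-0.3, -0.3, -0.2]
finger_gap: 0.44
```

```bash
python3 -c "
from h import *
print(sense()['force']);plan((553.5,335.5,26,88.6))"
```

```text
[-0.27539267 -0.31230364 -0.20510618]
t 5.4 at [551.8 334.3  27.1] phi 88.9 j [-25.  43. -13.  96.  13.  43.  44.]
[[[-1.7,1.2,1.1,0.1,0.1,0.3]]]
```

{"fn": "servo_tool", "kwargs": {
  "targets": [
    [[-1.7,1.2,1.5,0,0,0],[0,0,0,0,0,0],[0,0,0,0,0,0]]
  ]
}}

```text
time_s: 5.75
ee_pos: [0.5536, 0.3355, 0.0252]
tcp_rot: [[-1.0, 0.02, 0.001], [0.02, 1.0, 0.001], [-0.001, 0.001, -1.0]]
force: [-0.1, -0.0, 4.7]
finger_gap: 0.438
```

{"fn": "servo_tool", "kwargs": {
  "targets": [
    [[0,0,0,0,0,0],[0,0,0,0,0,0],[0,0,0,0,0,0],[0,0,-10,0,0,0],[0,0,-30,0,0,0],[0,0,-45,0,0,0]]
  ],
  "gripper": 65
}}

```text
time_s: 6.5
ee_pos: [0.5522, 0.3346, 0.1098]
tcp_rot: [[-1.0, 0.02, -0.002], [0.02, 1.0, -0.001], [0.002, -0.001, -1.0]]
force: [0.4, 0.1, 0.5]
finger_gap: 0.759
```

```bash
python3 -c "
from h import *
plan((433.5,153,110,99))"
```

```text
t 6.5 at [552.2 334.6 109.8] phi 88.9 j [-25.  37. -15.  91.  11.  53.  45.]
[[[23,-37,0,0,0,-2],[24,-36,0,0,0,-2],[26,-35,0,0,0,-2],[27,-34,0,0,-0.1,-2.1],[27.5,-33.2,0.2,-0.1,0,-2]]]
```

{"fn": "servo_tool", "kwargs": {
  "targets": [
    [[23,-37,0,0,0,-2],[24,-36,0,0,0,-2],[26,-35,0,0,0,-2],[27,-34,0,0,0,-2],[27.5,-33,0,0,0,-2],[0,0,0,0,0,0],[0,0,0,0,0,0]]
  ],
  "gripper": 40
}}

```text
time_s: 7.38
ee_pos: [0.4351, 0.1544, 0.1102]
tcp_rot: [[-0.988, -0.153, 0.002], [-0.153, 0.988, 0.001], [-0.002, 0.001, -1.0]]
force: [-0.4, 0.6, 0.2]
finger_gap: 0.466
```

```bash
python3 -c "
from h import *
for cam in('top','scene'):
  p,d=viewer.snapshot(cam); cv2.imwrite(f'pics/b2{cam}.png',p[:,:,::-1])
plan((433.5,153,40,99),(433.5,153,3,99))"
```

```text
t 7.5 at [435.  155.  109.9] phi 98.9 j [ -9.  24. -19. 119.  13.  38.  63.]
[[[1,-1,35,0,0,-0.1],[0.9,-0.8,34.9,0,0.1,0],[0,0,37,0,0,0]]]
```

View pics/b2scene.png

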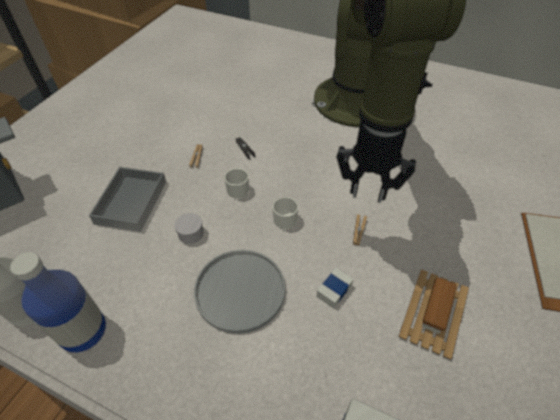

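View pics/b2top.png

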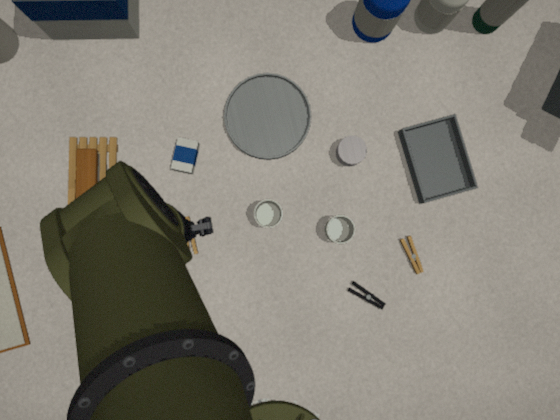

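In the scene picture the brush lies on the rack at about (440,303), aligned with the slats. The gripper is above the left peg at (360,229).

{"fn": "servo_tool", "kwargs": {
  "targets": [
    [[1,-1,35,0,0,0],[1,-1,35,0,0,0],[0,0,20,0,0,0],[0,0,14,0,0,0],[0,0,3,0,0,0],[0,0,0,0,0,0]]
  ]
}}

```text
time_s: 8.22
ee_pos: [0.4327, 0.1521, 0.0025]
tcp_rot: [[-0.988, -0.155, 0.0], [-0.155, 0.988, 0.0], [-0.0, 0.0, -1.0]]
force: [0.7, 0.3, 0.1]
finger_gap: 0.47
```

```bash
python3 -c "
from h import *
print(sense()['force']);plan((433.5,153,3,99))"
```

```text
[0.68399974 0.26449313 0.07566329]
t 8.2 at [432.7 152.1   2.5] phi 98.9 j [-14.  35. -13. 125.  20.  22.  56.]
[[[-0.9,0.7,-0.5,0,0,-0.1]]]
```

{"fn": "servo_tool", "kwargs": {
  "targets": [
    [[0,0,0,0,0,0],[0,0,0,0,0,0],[0,0,0,0,0,0],[0,0,0,0,0,0],[0,0,0,0,0,0]]
  ],
  "gripper": 8,
  "force": 30
}}

```text
time_s: 8.85
ee_pos: [0.4329, 0.1518, 0.0031]
tcp_rot: [[-0.988, -0.154, 0.001], [-0.154, 0.988, 0.001], [-0.001, 0.0, -1.0]]
force: [-0.6, 0.7, 6.3]
finger_gap: 0.209
```

{"fn": "servo_tool", "kwargs": {
  "targets": [
    [[0,0,-20,0,0,0],[0,0,-40,0,0,0],[0,0,-45,0,0,0],[0,0,0,0,0,0]]
  ]
}}

```text
time_s: 9.35
ee_pos: [0.4343, 0.152, 0.1104]
tcp_rot: [[-0.988, -0.153, 0.006], [-0.153, 0.988, 0.002], [-0.006, 0.001, -1.0]]
force: [0.7, 0.4, 0.1]
finger_gap: 0.216
```

```bash
python3 -c "
from h import *
th=math.radians(14.4);c,s=math.cos(th),math.sin(th)
for o in(30,-30): print(568.7+o*c,-331.2+o*s)
p,d=viewer.snapshot('scene'); cv2.imwrite('pics/p3.png',p[150:300,260:460,::-1])
plan((568.7-30*c,-331.2-30*s,110,14.4))"
```

```text
597.757494833859 -323.73930338505437
539.6425051661411 -338.6606966149456
t 9.4 at [433.4 151.5 108.8] phi 98.8 j [ -8.  24. -20. 120.  13.  38.  62.]
[[[-2,-42,0,0,0,7],[-8,-41,0,0,0,7],[-13,-40,0,0,0,7],[-17,-38,0,0,0,7],[-22,-36,0,0,0,7.1],[-26,-33,0,0,0,7],[-30,-29,0,0,0,7.1],[-33,-25,0,0,0,7],[-36,-21,0,0,0,7.1],[-38,-17,0,0.1,0,7]]]
[[[-40,-12,-1,0.1,0,7.1],[-41.2,-6.2,-0.2,0,0,7]]]
```

View pics/p3.png

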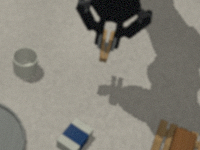

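The peg is held level between the fingers, near (104,50) in this crop. Next I carry it to the tray.

{"fn": "servo_tool", "kwargs": {
  "targets": [
    [[-2,-42,0,0,0,7],[-8,-41,0,0,0,7],[-13,-40,0,0,0,7],[-17,-38,0,0,0,7],[-22,-36,0,0,0,7.1],[-26,-33,0,0,0,7],[-30,-29,0,0,0,7.1],[-33,-25,0,0,0,7],[-36,-21,0,0,0,7.1],[-38,-17,0,0,0,7]]
  ]
}}

```text
time_s: 10.65
ee_pos: [0.5206, -0.2583, 0.1059]
tcp_rot: [[-0.474, 0.88, -0.002], [0.88, 0.474, 0.0], [0.001, -0.002, -1.0]]
force: [0.8, 0.5, -0.6]
finger_gap: 0.213
```

{"fn": "servo_tool", "kwargs": {
  "targets": [
    [[-40,-12,0,0,0,7.1],[-41,-6,0,0,0,7],[0,0,0,0,0,0],[0,0,0,0,0,0]]
  ]
}}

```text
time_s: 11.15
ee_pos: [0.5385, -0.3372, 0.1059]
tcp_rot: [[-0.251, 0.968, -0.003], [0.968, 0.251, 0.002], [0.002, -0.002, -1.0]]
force: [0.0, 1.5, -0.7]
finger_gap: 0.214
```

```bash
python3 -c "
from h import *
p,d=viewer.snapshot('scene'); cv2.imwrite('pics/p4.png',cv2.resize(p[100:250,60:260,::-1],None,fx=3,fy=3))
plan((539.6,-338.7,50,14.4),(539.6,-338.7,9,14.4))"
```

```text
t 11.2 at [ 538.9 -336.6  106.3] phi 14.6 j [27. 36.  4. 93. -3. 50. 47.]
[[[-1,0,28,0,-0.1,0.1],[-1.2,0.3,28.3,-0.1,0,0.1],[-0.1,-0.1,41,0,0,0]]]
```

View pics/p4.png

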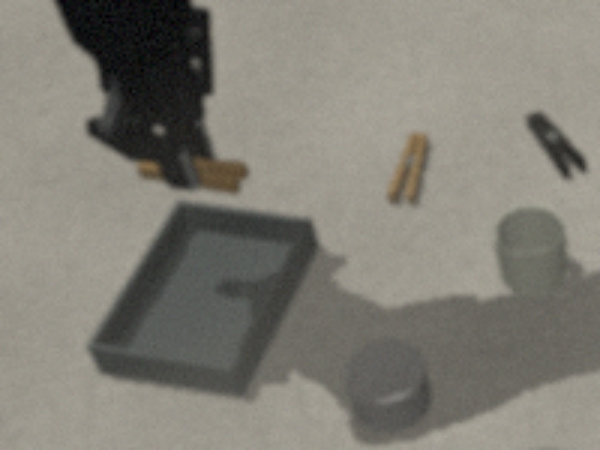

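The peg is level above the tray, with its centre around (195,172) in the crop.

{"fn": "servo_tool", "kwargs": {
  "targets": [
    [[-1,0,28,0,0,0],[-1,0,28,0,0,0],[0,0,22,0,0,0],[0,0,14,0,0,0],[0,0,4,0,0,0],[0,0,0,0,0,0],[0,0,0,0,0,0]]
  ]
}}

```text
time_s: 12.08
ee_pos: [0.5402, -0.3406, 0.0124]
tcp_rot: [[-0.25, 0.968, 0.001], [0.968, 0.25, -0.001], [-0.001, 0.001, -1.0]]
force: [-0.0, 0.2, -0.5]
finger_gap: 0.21
```

{"fn": "servo_tool", "kwargs": {
  "targets": [
    [[0,0,0,0,0,0],[0,0,0,0,0,0]]
  ]
}}

```text
time_s: 12.32
ee_pos: [0.5399, -0.3404, 0.0119]
tcp_rot: [[-0.25, 0.968, 0.001], [0.968, 0.25, -0.0], [-0.0, 0.0, -1.0]]
force: [0.0, 0.3, -0.1]
finger_gap: 0.211
```

Lowering until contact.

{"fn": "servo_tool", "kwargs": {
  "targets": [
    [[0,0,3,0,0,0],[0,0,0,0,0,0],[0,0,0,0,0,0]]
  ]
}}

```text
time_s: 12.7
ee_pos: [0.5396, -0.3403, 0.0084]
tcp_rot: [[-0.25, 0.968, -0.0], [0.968, 0.25, 0.0], [0.0, -0.0, -1.0]]
force: [-0.1, -0.5, -0.7]
finger_gap: 0.211
```

{"fn": "servo_tool", "kwargs": {
  "targets": [
    [[0,0,0,0,0,0],[0,0,0,0,0,0],[0,0,0,0,0,0],[0,0,-10,0,0,0],[0,0,-35,0,0,0],[0,0,-50,0,0,0]]
  ],
  "gripper": 36
}}

```text
time_s: 13.45
ee_pos: [0.539, -0.3398, 0.104]
tcp_rot: [[-0.25, 0.968, -0.002], [0.968, 0.25, 0.001], [0.002, -0.002, -1.0]]
force: [1.1, -0.5, -0.5]
finger_gap: 0.424
```

```bash
python3 -c "
from h import *
plan((383,-275.3,110,-70.5))"
```

```text
t 13.4 at [ 539.  -339.8  104. ] phi 14.5 j [27. 37.  4. 93. -3. 50. 48.]
[[[10,-14,-1,0,0,8.5],[8,-15,-1,0,0,8.5],[6,-16,0,0,0,8.5],[3,-16,-1,0,0,8.5],[1,-17,0,0,0,8.5],[-2,-17,-1,0,0,8.5],[-4,-16,0,0,0,8.5],[-6,-16,-1,0,0,8.5],[-9,-14,0,-0.1,0,8.5],[-10.3,-13.4,-0.7,0,0.1,8.5]]]
```

{"fn": "servo_tool", "kwargs": {
  "targets": [
    [[10,-14,-1,0,0,8.5],[8,-15,-1,0,0,8.5],[6,-16,0,0,0,8.5],[3,-16,-1,0,0,8.5],[1,-17,0,0,0,8.5],[-2,-17,-1,0,0,8.5],[-4,-16,0,0,0,8.5],[-6,-16,-1,0,0,8.5],[-9,-14,0,0,0,8.5],[-10.3,-13.4,-0.7,0,0,8.5]]
  ],
  "gripper": 40
}}

```text
time_s: 14.7
ee_pos: [0.3836, -0.2756, 0.1099]
tcp_rot: [[0.945, 0.329, 0.001], [0.329, -0.945, -0.0], [0.001, 0.0, -1.0]]
force: [0.3, -0.0, 0.1]
finger_gap: 0.467
```

```bash
python3 -c "
from h import *
for cam in('scene','top'):
  p,d=viewer.snapshot(cam); cv2.imwrite(f'pics/p5{cam}.png',p[:,:,::-1])
plan((383,-275.3,40,-70.5),(383,-275.3,3,-70.5))"
```

```text
t 14.8 at [ 382.6 -275.1  109.8] phi -70.7 j [ 12.  27.  30. 118. -21.  40. -15.]
[[[0,0,35,0,0,-0.1],[0.3,0.4,34.8,0,0,-0.1],[0,0.1,37,0,0,0]]]
```

View pics/p5scene.png

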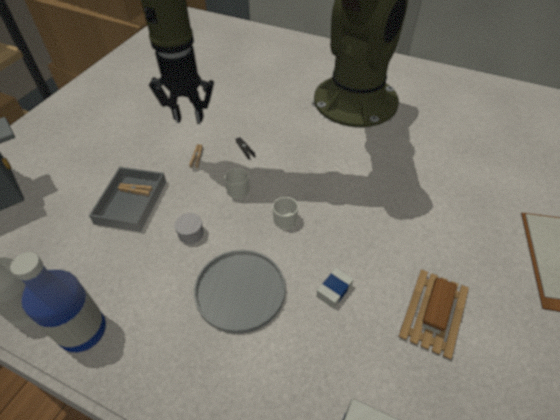

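View pics/p5top.png

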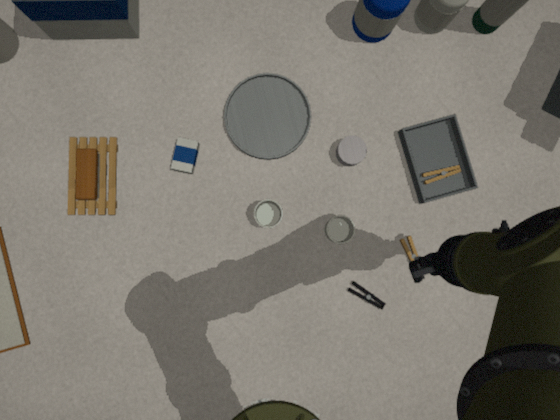

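The first peg lies flat in the tray: (440,175) in the top picture and (135,188) in the scene picture. The brush is centred on the rack at (87,174), with parallax accounting for the offset. Now the second peg.

{"fn": "servo_tool", "kwargs": {
  "targets": [
    [[0,0,35,0,0,0],[0,0.4,35,0,0,0],[0,0,20,0,0,0],[0,0,14,0,0,0],[0,0,3,0,0,0],[0,0,0,0,0,0]]
  ]
}}

```text
time_s: 15.55
ee_pos: [0.3843, -0.2765, 0.0026]
tcp_rot: [[0.943, 0.334, 0.001], [0.334, -0.943, -0.0], [0.001, 0.0, -1.0]]
force: [-0.1, -0.3, -0.3]
finger_gap: 0.47
```

{"fn": "servo_tool", "kwargs": {
  "targets": [
    [[0,0,0,0,0,0],[0,0,0,0,0,0],[0,0,0,0,0,0],[0,0,0,0,0,0],[0,0,0,0,0,0]]
  ],
  "gripper": 8
}}

```text
time_s: 16.18
ee_pos: [0.3844, -0.2765, 0.003]
tcp_rot: [[0.943, 0.333, 0.001], [0.333, -0.943, -0.001], [0.001, 0.001, -1.0]]
force: [-0.5, 1.3, 6.0]
finger_gap: 0.211
```

{"fn": "servo_tool", "kwargs": {
  "targets": [
    [[0,0,-20,0,0,0],[0,0,-40,0,0,0],[0,0,-45,0,0,0],[0,0,0,0,0,0]]
  ]
}}

```text
time_s: 16.68
ee_pos: [0.3853, -0.2773, 0.1102]
tcp_rot: [[0.943, 0.333, 0.005], [0.333, -0.943, -0.003], [0.004, 0.005, -1.0]]
force: [-0.2, 0.2, 0.3]
finger_gap: 0.21
```

```bash
python3 -c "
from h import *
p,d=viewer.snapshot('scene'); cv2.imwrite('pics/p6.png',cv2.resize(p[50:250,60:260,::-1],None,fx=3,fy=3))
plan((597.8,-323.7,110,14.4))"
```

```text
t 16.7 at [ 384.8 -276.4  108.6] phi -70.5 j [ 12.  27.  31. 118. -22.  40. -14.]
[[[19,12,0,0,0,-8.5],[17,14,0,0,0,-8.5],[14,16,0,0,0,-8.5],[12,18,0,0,0,-8.5],[9,20,0,0,0,-8.5],[6,21,0,0,0,-8.5],[2,22,0,0,0,-8.5],[-1,22,0,0.1,0,-8.5],[-4,21,0,0,0,-8.5],[-6.6,20.6,-0.7,0.1,0.1,-8.4]]]
```

View pics/p6.png

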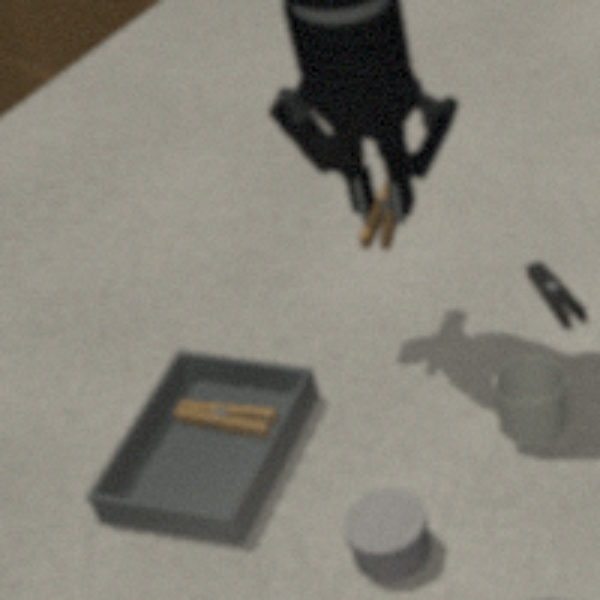

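The second peg is held at (380,220) in the crop. The first is flat in the tray.

{"fn": "servo_tool", "kwargs": {
  "targets": [
    [[19,12,0,0,0,-8.5],[17,14,0,0,0,-8.5],[14,16,0,0,0,-8.5],[12,18,0,0,0,-8.5],[9,20,0,0,0,-8.5],[6,21,0,0,0,-8.5],[2,22,0,0,0,-8.5],[-1,22,0,0,0,-8.5],[-4,21,0,0,0,-8.5],[-6.6,20.6,0,0,0,-8.4]]
  ]
}}

```text
time_s: 17.98
ee_pos: [0.5969, -0.3232, 0.1054]
tcp_rot: [[-0.253, 0.968, -0.002], [0.968, 0.253, 0.002], [0.002, -0.001, -1.0]]
force: [0.3, 0.4, 0.6]
finger_gap: 0.212
```

{"fn": "servo_tool", "kwargs": {
  "targets": [
    [[0,0,0,0,0,0],[0,0,0,0,0,0],[0,0,0,0,0,0]]
  ]
}}

```text
time_s: 18.35
ee_pos: [0.5959, -0.3235, 0.1069]
tcp_rot: [[-0.246, 0.969, -0.001], [0.969, 0.246, 0.0], [0.001, -0.001, -1.0]]
force: [-0.1, 0.7, -0.3]
finger_gap: 0.215
```

```bash
python3 -c "
from h import *
print(sense()['finger_gap'])
plan((597.8,-323.7,50,14.4),(597.8,-323.7,9,14.4))"
```

```text
0.21482217555099267
t 18.4 at [ 595.9 -323.5  106.9] phi 14.2 j [24. 40.  5. 86. -4. 54. 44.]
[[[0,1,28,0,0,-0.1],[-0.7,0.8,28.9,-0.1,0,-0.1],[0,0,41,0,0,0]]]
```

{"fn": "servo_tool", "kwargs": {
  "targets": [
    [[0,1,28,0,0,0],[0,1,29,0,0,0],[0,0,22,0,0,0],[0,0,14,0,0,0],[0,0,5,0,0,0],[0,0,0,0,0,0],[0,0,0,0,0,0],[0,0,0,0,0,0]]
  ]
}}

```text
time_s: 19.35
ee_pos: [0.5993, -0.3234, 0.01]
tcp_rot: [[-0.248, 0.969, 0.001], [0.969, 0.248, -0.001], [-0.001, 0.001, -1.0]]
force: [-0.1, 0.1, -0.6]
finger_gap: 0.209
```

{"fn": "servo_tool", "kwargs": {
  "targets": [
    [[0,0,1.5,0,0,0],[0,0,0,0,0,0],[0,0,0,0,0,0]]
  ]
}}

```text
time_s: 19.73
ee_pos: [0.5991, -0.3233, 0.0081]
tcp_rot: [[-0.248, 0.969, 0.001], [0.969, 0.248, -0.0], [-0.0, 0.001, -1.0]]
force: [0.1, -0.2, 4.4]
finger_gap: 0.209
```

{"fn": "servo_tool", "kwargs": {
  "targets": [
    [[0,0,0,0,0,0],[0,0,0,0,0,0],[0,0,0,0,0,0],[0,0,-10,0,0,0],[0,0,-35,0,0,0],[0,0,-50,0,0,0]]
  ],
  "gripper": 34
}}

```text
time_s: 20.48
ee_pos: [0.5981, -0.3227, 0.103]
tcp_rot: [[-0.248, 0.969, -0.002], [0.969, 0.248, 0.001], [0.002, -0.002, -1.0]]
force: [0.5, -0.4, -0.4]
finger_gap: 0.399
```

```bash
python3 -c "
from h import *
plan((437.2,-132,120,0))"
```

```text
t 20.5 at [ 598.1 -322.7  103. ] phi 14.4 j [23. 40.  5. 86. -4. 54. 44.]
[[[37,-18,-3,0,0,2.4],[37,-20,-3,0,0,2.4],[36,-21,-3,0,0,2.4],[35,-23,-2,0,0,2.4],[34,-24,-3,-0.1,0,2.4],[32.6,-25.2,-2.4,0,-0.1,2.4]]]
```

{"fn": "servo_tool", "kwargs": {
  "targets": [
    [[37,-18,-3,0,0,2.4],[37,-20,-3,0,0,2.4],[36,-21,-3,0,0,2.4],[35,-23,-2,0,0,2.4],[34,-24,-3,0,0,2.4],[32.6,-25.2,-2.4,0,0,2.4],[0,0,0,0,0,0],[0,0,0,0,0,0]]
  ],
  "gripper": 82
}}

```text
time_s: 21.48
ee_pos: [0.4389, -0.1329, 0.1198]
tcp_rot: [[0.0, 1.0, 0.002], [1.0, -0.0, -0.001], [-0.001, 0.002, -1.0]]
force: [0.8, 0.2, 0.4]
finger_gap: 0.963
```

```bash
python3 -c "
from h import *
plan((437.2,-132,70,0),(437.2,-132,14,0))"
```

```text
t 21.5 at [ 438.9 -132.9  119.8] phi -0.0 j [  6.  23.  10. 119.  -6.  38.  21.]
[[[0,-1,25,0.1,0,0],[0.9,-0.8,24.8,0,0,0],[0,0,28,0,0,0],[0,0,28,0,0,0]]]
```

{"fn": "servo_tool", "kwargs": {
  "targets": [
    [[0,-1,25,0,0,0],[1,-0.5,25,0,0,0],[0,0,28,0,0,0],[0,0,28,0,0,0],[0,0,0,0,0,0],[0,0,0,0,0,0]]
  ]
}}

```text
time_s: 22.22
ee_pos: [0.4371, -0.1322, 0.0136]
tcp_rot: [[0.002, 1.0, 0.001], [1.0, -0.002, -0.0], [-0.0, 0.001, -1.0]]
force: [0.2, 0.5, -1.0]
finger_gap: 0.957
```

{"fn": "servo_tool", "kwargs": {
  "targets": [
    [[0,0,0,0,0,0],[0,0,0,0,0,0],[0,0,0,0,0,0],[0,0,0,0,0,0],[0,0,0,0,0,0],[0,0,0,0,0,0]]
  ],
  "gripper": 48,
  "force": 20
}}

```text
time_s: 22.98
ee_pos: [0.4371, -0.1316, 0.0142]
tcp_rot: [[0.001, 1.0, 0.002], [1.0, -0.001, -0.001], [-0.001, 0.002, -1.0]]
force: [-0.0, 0.3, 6.2]
finger_gap: 0.612
```

{"fn": "servo_tool", "kwargs": {
  "targets": [
    [[0,0,-20,0,0,0],[0,0,-40,0,0,0],[0,0,-45,0,0,0],[0,0,0,0,0,0]]
  ]
}}

```text
time_s: 23.48
ee_pos: [0.4383, -0.132, 0.1214]
tcp_rot: [[0.001, 1.0, 0.007], [1.0, -0.001, -0.001], [-0.001, 0.007, -1.0]]
force: [1.4, -0.2, -0.8]
finger_gap: 0.61
```

```bash
python3 -c "
from h import *
for cam in('scene','top'):
  p,d=viewer.snapshot(cam); cv2.imwrite(f'pics/c7{cam}.png',p[:,:,::-1])
plan((662.3,-38,120,0))"
```

```text
t 23.6 at [ 436.6 -131.3  118.6] phi -0.0 j [  6.  23.  10. 120.  -7.  38.  21.]
[[[16,38,0,0,0,0],[15,38,0,0,0,0],[16,37,0,0,0,0],[15,38,0,0,0,0],[16,37,-1,0,0,0],[15.4,37.7,0,0.1,0,0]]]
```

View pics/c7scene.png

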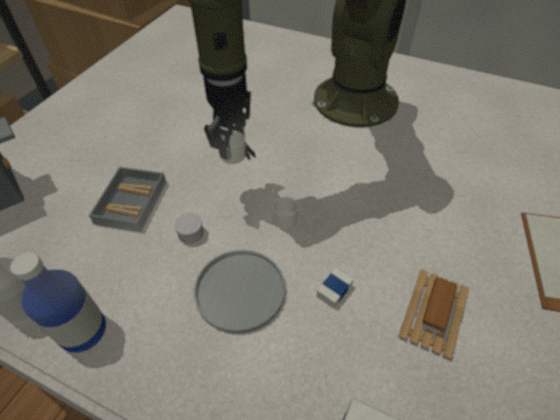

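View pics/c7top.png

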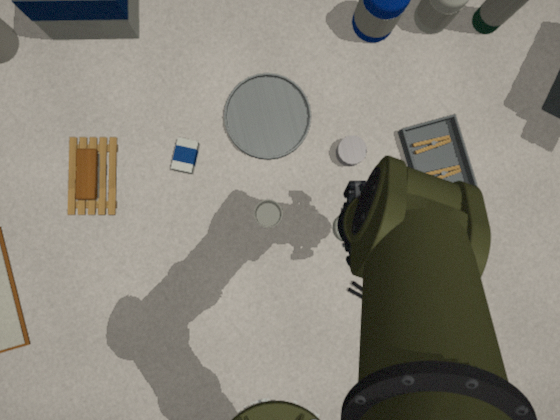

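Both pegs are in the tray, at (135,188) and (124,209) in the scene picture. The cup is held at (236,148).

{"fn": "servo_tool", "kwargs": {
  "targets": [
    [[16,38,0,0,0,0],[15,38,0,0,0,0],[16,37,0,0,0,0],[15,38,0,0,0,0],[16,37,0,0,0,0],[15.4,37.7,0,0,0,0],[0,0,0,0,0,0],[0,0,0,0,0,0],[0,0,0,0,0,0]]
  ]
}}

```text
time_s: 24.7
ee_pos: [0.661, -0.0392, 0.1176]
tcp_rot: [[0.002, 1.0, -0.002], [1.0, -0.002, -0.0], [-0.0, -0.002, -1.0]]
force: [-0.2, 0.7, 0.6]
finger_gap: 0.61
```

```bash
python3 -c "
from h import *
print(sense()['finger_gap'])
plan((662.3,-38,50,0),(662.3,-38,20.5,0))"
```

```text
0.6098851317273476
t 24.7 at [661.  -39.2 117.6] phi -0.1 j [-5. 38. 10. 88. -8. 54.  8.]
[[[1,1,34,0,0,-0.1],[0.2,0.4,33.6,-0.1,0,0],[0,0,29.5,0,0,0]]]
```

{"fn": "servo_tool", "kwargs": {
  "targets": [
    [[1,1,34,0,0,0],[0,0,34,0,0,0],[0,0,18,0,0,0],[0,0,9,0,0,0],[0,0,2,0,0,0],[0,0,0,0,0,0],[0,0,0,0,0,0],[0,0,0,0,0,0]]
  ]
}}

```text
time_s: 25.7
ee_pos: [0.6635, -0.0372, 0.0217]
tcp_rot: [[0.001, 1.0, 0.001], [1.0, -0.001, -0.0], [-0.0, 0.001, -1.0]]
force: [-0.8, 0.1, -0.8]
finger_gap: 0.608
```

{"fn": "servo_tool", "kwargs": {
  "targets": [
    [[0,0,2.5,0,0,0],[0,0,0,0,0,0],[0,0,0,0,0,0]]
  ]
}}

```text
time_s: 26.08
ee_pos: [0.6635, -0.0372, 0.0193]
tcp_rot: [[0.001, 1.0, 0.001], [1.0, -0.001, 0.0], [0.0, 0.001, -1.0]]
force: [-1.6, 1.1, 4.7]
finger_gap: 0.611
```

{"fn": "servo_tool", "kwargs": {
  "targets": [
    [[0,0,0,0,0,0],[0,0,0,0,0,0],[0,0,0,0,0,0],[0,0,0,0,0,0]]
  ],
  "gripper": 72
}}

```text
time_s: 26.58
ee_pos: [0.6631, -0.0372, 0.0184]
tcp_rot: [[0.001, 1.0, -0.0], [1.0, -0.001, -0.0], [-0.0, -0.0, -1.0]]
force: [-0.4, -0.4, -0.0]
finger_gap: 0.844
```

{"fn": "servo_tool", "kwargs": {
  "targets": [
    [[0,0,-10,0,0,0],[0,0,-35,0,0,0],[0,0,-50,0,0,0],[0,0,0,0,0,0]]
  ]
}}

```text
time_s: 27.08
ee_pos: [0.6661, -0.0377, 0.1189]
tcp_rot: [[0.001, 1.0, 0.009], [1.0, -0.001, -0.001], [-0.001, 0.009, -1.0]]
force: [1.3, 0.5, -0.1]
finger_gap: 0.845
```

```bash
python3 -c "
from h import *
p,d=viewer.snapshot('scene'); cv2.imwrite('pics/c8.png',p[:,:,::-1])
plan((470,2,120,0),(470,2,70,0))"
```

```text
t 27.1 at [664.6 -37.4 116.5] phi -0.1 j [-5. 38. 10. 88. -8. 54.  8.]
[[[8,-39,-1,0.1,0,0],[8,-39,-1,0,0,0],[8,-39,-1,0.1,0,0],[8,-39,-1,0,0,0],[7.3,-38.6,-0.1,0.1,0,-0.1],[0,0,25,0,0,0],[0,0,25,0,0,0]]]
```

View pics/c8.png

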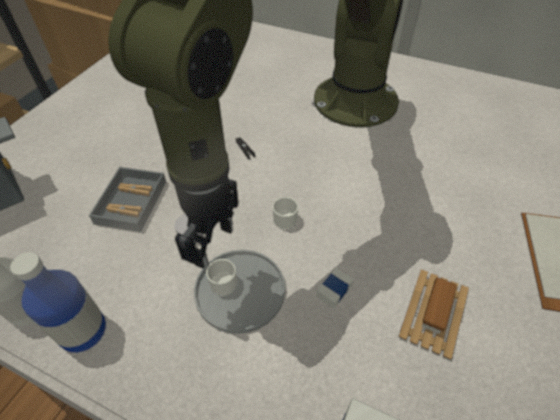

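The first cup stands upright in the dish at (222,277). The second is still at (286,212).

{"fn": "servo_tool", "kwargs": {
  "targets": [
    [[8,-39,0,0,0,0],[8,-39,0,0,0,0],[8,-39,0,0,0,0],[8,-39,0,0,0,0],[7.3,-38.6,0,0,0,0],[0,0,0,0,0,0],[0,0,0,0,0,0],[0,0,0,0,0,0]]
  ],
  "gripper": 82
}}

```text
time_s: 28.12
ee_pos: [0.4696, 0.0021, 0.1134]
tcp_rot: [[0.001, 1.0, 0.0], [1.0, -0.001, -0.0], [-0.0, 0.0, -1.0]]
force: [0.7, -0.4, 0.4]
finger_gap: 0.963
```

```bash
python3 -c "
from h import *
plan((470,2,70,0),(470,2,14,0))"
```

```text
t 28.1 at [469.6   2.1 113.4] phi -0.1 j [-11.  24.  11. 118.  -7.  38.   4.]
[[[-0.1,0.4,43.4,0,0,-0.1],[0,0,28,0,0,0],[0,0,28,0,0,0]]]
```

{"fn": "servo_tool", "kwargs": {
  "targets": [
    [[0,0.4,43.4,0,0,0],[0,0,28,0,0,0],[0,0,28,0,0,0],[0,0,0,0,0,0],[0,0,0,0,0,0]]
  ]
}}

```text
time_s: 28.75
ee_pos: [0.4696, 0.002, 0.0146]
tcp_rot: [[0.001, 1.0, 0.0], [1.0, -0.001, -0.0], [-0.0, 0.0, -1.0]]
force: [0.2, -0.3, 0.4]
finger_gap: 0.958
```

{"fn": "servo_tool", "kwargs": {
  "targets": [
    [[0,0,0,0,0,0],[0,0,0,0,0,0],[0,0,0,0,0,0],[0,0,0,0,0,0],[0,0,0,0,0,0],[0,0,0,0,0,0]]
  ],
  "gripper": 48
}}

```text
time_s: 29.5
ee_pos: [0.4696, 0.0023, 0.0153]
tcp_rot: [[0.001, 1.0, 0.002], [1.0, -0.001, 0.0], [0.0, 0.002, -1.0]]
force: [-0.2, 0.1, 6.3]
finger_gap: 0.612
```

{"fn": "servo_tool", "kwargs": {
  "targets": [
    [[0,0,-20,0,0,0],[0,0,-40,0,0,0],[0,0,-50,0,0,0],[0,0,0,0,0,0],[0,0,0,0,0,0]]
  ]
}}

```text
time_s: 30.12
ee_pos: [0.4689, 0.0025, 0.1244]
tcp_rot: [[0.001, 1.0, 0.001], [1.0, -0.001, 0.0], [0.0, 0.001, -1.0]]
force: [-0.6, -0.1, -1.0]
finger_gap: 0.611
```

```bash
python3 -c "
from h import *
p,d=viewer.snapshot('scene'); cv2.imwrite('pics/c9.png',p[:,:,::-1])
a=cloud('scene',d,np.ones(d.shape,bool))
a=a[(np.hypot(a[:,0]-.663,a[:,1]+.037)<.05)&(a[:,2]>.04)&(a[:,2]<.06)]
print(len(a),rect(a[:,:2]))
plan((662.3,34,122,0))"
```

```text
255 (array([662.5, -36.3]), 52.4, 52.1, -65.8)
t 30.2 at [468.4   2.4 123.7] phi -0.0 j [-12.  23.  12. 118.  -7.  40.   4.]
[[[6,39,0,0,0,0],[6,39,0,0,0,0],[7,39,1,0,0,0],[6,38,0,0,0,0],[6.7,38.9,0.6,-0.1,0,0]]]
```

View pics/c9.png

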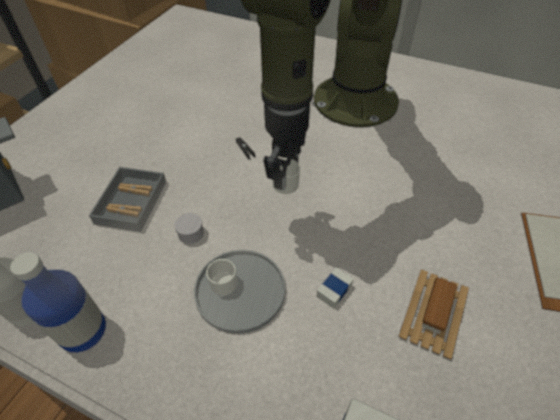

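The second cup is held at (288,178). The first stands in the dish at (222,277).

{"fn": "servo_tool", "kwargs": {
  "targets": [
    [[6,39,0,0,0,0],[6,39,0,0,0,0],[7,39,0,0,0,0],[6,38,0,0,0,0],[6.7,38.9,0,0,0,0],[0,0,0,0,0,0],[0,0,0,0,0,0],[0,0,0,0,0,0]]
  ]
}}

```text
time_s: 31.18
ee_pos: [0.6617, 0.0334, 0.1237]
tcp_rot: [[0.001, 1.0, -0.002], [1.0, -0.001, -0.0], [-0.0, -0.002, -1.0]]
force: [-0.0, -0.3, -0.9]
finger_gap: 0.611
```

```bash
python3 -c "
from h import *
print(sense()['finger_gap'])
plan((662.3,34,50,0),(662.3,34,21,0))"
```

```text
0.6114393819501264
t 31.2 at [661.7  33.4 123.7] phi -0.1 j [-11.  38.  11.  88.  -8.  55.   2.]
[[[0,0,37,0,0,0],[0.6,0.7,36.7,-0.1,0,-0.1],[0,0,29,0,0,0]]]
```

{"fn": "servo_tool", "kwargs": {
  "targets": [
    [[0,0,37,0,0,0],[0.5,0.5,37,0,0,0],[0,0,18,0,0,0],[0,0,9,0,0,0],[0,0,2,0,0,0],[0,0,0,0,0,0],[0,0,0,0,0,0],[0,0,0,0,0,0]]
  ]
}}

```text
time_s: 32.17
ee_pos: [0.6638, 0.0343, 0.0218]
tcp_rot: [[0.001, 1.0, 0.001], [1.0, -0.001, 0.0], [0.0, 0.001, -1.0]]
force: [0.5, -0.4, 0.4]
finger_gap: 0.612
```

{"fn": "servo_tool", "kwargs": {
  "targets": [
    [[0,0,2,0,0,0],[0,0,0,0,0,0],[0,0,0,0,0,0]]
  ]
}}

```text
time_s: 32.55
ee_pos: [0.6638, 0.0343, 0.0204]
tcp_rot: [[0.001, 1.0, 0.001], [1.0, -0.001, 0.0], [0.0, 0.001, -1.0]]
force: [-1.9, -0.0, 7.6]
finger_gap: 0.612
```

{"fn": "servo_tool", "kwargs": {
  "targets": [
    [[0,0,0,0,0,0],[0,0,0,0,0,0],[0,0,0,0,0,0],[0,0,0,0,0,0]]
  ],
  "gripper": 72
}}

```text
time_s: 33.05
ee_pos: [0.6634, 0.0343, 0.019]
tcp_rot: [[0.001, 1.0, -0.0], [1.0, -0.001, -0.0], [-0.0, -0.0, -1.0]]
force: [0.7, 1.0, 0.4]
finger_gap: 0.844
```

{"fn": "servo_tool", "kwargs": {
  "targets": [
    [[0,0,-10,0,0,0],[0,0,-35,0,0,0],[0,0,-50,0,0,0],[0,-40,-20,0,0,0],[0,-50,0,0,0,0],[0,-50,0,0,0,0],[0,-50,0,0,0,0],[0,-40,0,0,0,0],[0,0,0,0,0,0]]
  ]
}}

```text
time_s: 34.17
ee_pos: [0.4306, 0.0344, 0.135]
tcp_rot: [[0.001, 1.0, -0.001], [1.0, -0.001, 0.001], [0.001, -0.001, -1.0]]
force: [0.9, -0.2, 0.4]
finger_gap: 0.846
```

```bash
python3 - <<'E'
from h import *
C={}
for cam in("top","scene"):
    p,d=viewer.snapshot(cam); C[cam]=cloud(cam,d,np.ones(d.shape,bool)); cv2.imwrite(f'pics/f{cam}.png',p[:,:,::-1])
def near(cam,c,r,z0,z1):
    a=C[cam]; return a[(np.hypot(a[:,0]-c[0],a[:,1]-c[1])<r)&(a[:,2]>z0)&(a[:,2]<z1)]
for n,c,r,z0,z1 in [("brush",(.553,.335),.07,.036,.07),("rack",(.555,.334),.1,.005,.017),("cup1",(.663,-.037),.04,.043,.07),("cup2",(.663,.034),.035,.043,.07),("dish",(.662,-.003),.1,.011,.018),("soap",(.588,.156),.05,.02,.05),("tin",(.588,-.16),.045,.031,.06),("peg1",(.5396,-.3387),.045,.011,.026),("peg2",(.598,-.3237),.045,.011,.026),("tray",(.573,-.335),.12,.024,.035)]:
    for cam in C:
        a=near(cam,c,r,z0,z1)
        if len(a)>5: print(n,cam,len(a),*rect(a[:,:2]),np.round(np.percentile(a[:,2],[5,50,95])*1000,1))
E
```

```text
brush top 1101 [554.4 334.5] 94.0 38.6 -1.4 [40.7 45.  47.8]
brush scene 1161 [551.6 336.8] 95.1 38.6 -1.3 [40.6 46.  47.9]
rack top 2310 [555.8 340.8] 150.8 103.9 -0.9 [ 7.4 11.2 14. ]
rack scene 2359 [552.  336.2] 151.5 90.0 -1.5 [ 7.8 12.1 14.2]
cup1 top 158 [665.3 -38.9] 52.7 50.9 -1.3 [44.1 48.7 51.5]
cup1 scene 211 [662.3 -37. ] 52.4 51.1 28.0 [43.5 48.4 51.5]
cup2 top 157 [665.2  33. ] 52.4 52.4 -53.6 [44.2 48.5 51.3]
cup2 scene 213 [662.7  34.7] 53.0 52.2 17.0 [43.8 48.7 51.4]
dish top 700 [664.   -3.8] 168.6 167.8 -45.8 [11.7 14.8 17.4]
dish scene 875 [661.   -2.3] 169.2 168.4 58.0 [11.6 15.2 17.5]
soap top 701 [588.8 156.2] 62.3 40.4 -14.1 [22.6 25.5 28.1]
soap scene 702 [585.7 157.7] 63.6 41.0 -13.2 [23.5 26.1 28.1]
tin top 665 [ 588.6 -161.6] 54.5 53.8 -46.6 [32.7 35.4 37.9]
tin scene 490 [ 585.8 -160.3] 55.2 53.8 -16.7 [33.4 35.8 37.9]
peg1 top 304 [ 537.2 -336.9] 68.6 60.7 69.6 [13.2 16.3 18.9]
peg1 scene 284 [ 522.9 -341.9] 75.6 54.1 -77.2 [12.  16.5 20.4]
peg2 top 322 [ 615.2 -319.8] 74.2 48.3 -73.3 [13.1 16.5 19.1]
peg2 scene 305 [ 614.2 -317.6] 74.2 54.6 -73.6 [11.8 16.3 20.6]
tray top 788 [ 570.3 -332.3] 150.6 112.1 13.7 [25.1 28.8 31.5]
tray scene 647 [ 567.7 -330.5] 152.9 112.4 14.0 [24.5 28.7 31.4]
```

View pics/fscene.png

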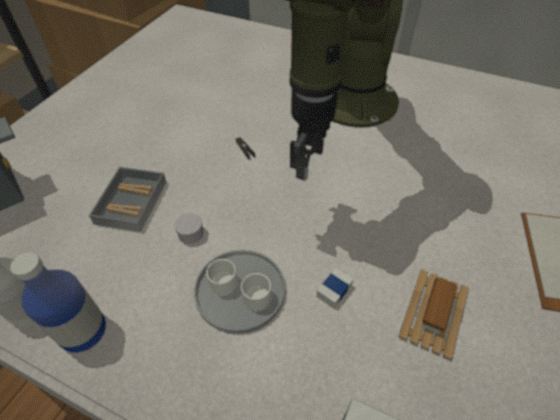

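View pics/ftop.png

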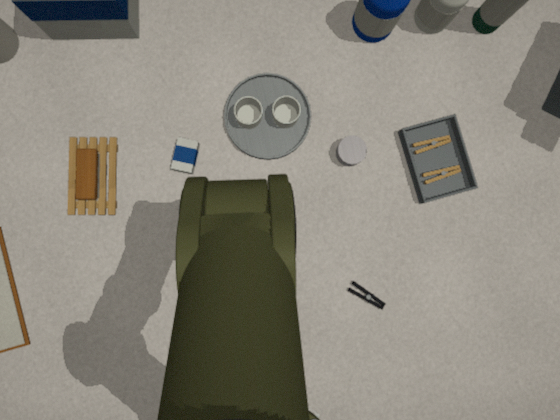

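The cups stand in the dish at (222,277) and (257,291) in the scene picture, and both pegs are flat in the tray. The brush is centred on the rack to about 2 mm. The carton and tin haven't moved.

```bash
python3 -c "
from workcell import arm
print(arm.finish_job())"
```

```text
the job is handed in; nothing more can be done
None
```

I sorted everything as asked and handed the job in at about 34 s of the 106 s allowed. No verdict is reported on hand-in. My last check used both cameras just before:

- **Brush:** it stands bristles down on the rack, within about 2 mm of the middle and 1° of the slats. Its top is about 46 mm above the counter, as expected.
- **Cups:** both stand upright on the dish floor, about 36 mm either side of its centre (57 mm allowed).
- **Pegs:** both lie flat across the tray floor, about 30 mm either side of its centre. Their tops are about 16.5 mm above the counter, against 17 mm expected. The depth check caught some tray wall along with the pegs, so their positions come from where the gripper released them and from the pictures.
- **Carton and tin:** both are within 1 mm of where they started. I never touched the black look-alike peg.

The two cameras disagreed by 2–3 mm throughout, so I used averages. The arm was clear of everything when I handed in, and no check failed.

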